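# Level the rocking cake turntable

## Task

The cake turntable rocks because its levelling foot, the one with the red-ended T-handle, is wound too far up. Turn the T-handle to screw that foot down until all four rubber feet stand firmly on the table and the turntable no longer wobbles, and stop there, since too far makes it rock the other way. Leave the turntable where it stands with the little cake dummy upright on it, do not knock the other things about, and let go.

Things in the scene. Friction and masses are not known exactly. Their poses are not given: they have to be found in the camera images.
- turntable_centre (a point): Low cake turntable, 3 kg, loose on four rubber feet: grey cast base with four arms in a cross, each foot's axis 170 mm from the centre, and an aluminium plate 204 mm across that turns on it. Point: on the axis at the plate's top, 80 mm above the fixed feet's undersides. z is the axis; x points from the centre to the levelling screw. Beyond the plate the base is at most 62 mm high.
- tee_middle (a point): Level T-handle on top of the levelling screw, at the end of one arm: black bar 12 mm thick, 96 mm long, a red 20 mm ball centred on each end, and a hub 22 mm across from 13 mm below to 11 mm above the bar's axis. Point: the bar's middle, on the screw's axis, about 100 mm above the table; x along the bar, z up. 30 mm of air below the bar and clear all round, so a closed gripper can push it round.
- tee (a joint): Handle angle, rad (0 to 31.4), growing clockwise from above. Right-hand thread, 3 mm a turn: clockwise lowers the foot. At 0 the foot is 9 mm above the other feet's plane, at 18.85 (3 turns) level with them. Starts 3.5 to 6.5 mm too high: the opposite foot hangs in the air, the plate leans to the screw. Within 0.3 turn of level all feet bear. About 2 N at 30 mm turns it; it stays where left.
- foot_screw: The foot of the levelling screw: domed black rubber pad 33 mm across, 16 mm high; origin at its underside on the screw's axis, z up. It does not turn with the handle.
- leg_opposite: The base's arm opposite the screw, with its fixed rubber foot (same pad as the screw's). Origin on the turntable's axis, level with the undersides of the fixed feet; x runs out along the arm, z up. The foot's underside lies at 170 mm along x.
- leg_left: The base's arm to the left when looking from the centre to the screw, with its fixed rubber foot (same pad as the screw's). Origin on the turntable's axis, level with the undersides of the fixed feet; x runs out along the arm, z up. The foot's underside lies at 170 mm along x.
- leg_right: The base's arm to the right when looking from the centre to the screw, with its fixed rubber foot (same pad as the screw's). Origin on the turntable's axis, level with the undersides of the fixed feet; x runs out along the arm, z up. The foot's underside lies at 170 mm along x.
- dummy_middle (a point): Small white cake dummy with red beads, a cylinder 104 mm across and 48 mm high (55 mm with the beads), 140 g, standing loose near the middle of the turntable's plate. This point is its centre, 24 mm above its underside; z up.
- nozzle_a_middle (a point): Steel piping nozzle standing on the table between two turntable arms, 30 mm across the base, 42 mm high; this point is half-way up.
- nozzle_b_middle (a point): Steel piping nozzle standing on the table between two turntable arms, 32 mm across the base, 45 mm high; this point is half-way up.
- nozzle_c_middle (a point): Steel piping nozzle on the left of the table, 28 mm across, 40 mm high; this point is half-way up.
- gel_red_middle (a point): Red jar of food colour, 38 mm across, 78 mm high, on the right of the table; this point is half-way up.
- gel_green_middle (a point): Green jar of food colour, 38 mm across, 78 mm high, on the right of the table; this point is half-way up.
- nail_block_middle (a point): Wooden block, 62 mm square and 52 mm high, with a steel flower nail standing in it to 83 mm height, on the left of the table; this point is at the block's centre, 26 mm up.
- bowl_middle (a point): Small white bowl of fondant balls, 104 mm across, 36 mm high, on the right of the table; this point is on its axis, half-way up.
Mind the look-alikes: they are no part of the job. What is shaped like the part that bears dummy_middle but orange or yellow is not meant.

How it is judged:
At the end, for the whole second after the job is handed in: All four rubber feet press on the table at once, each with over 1 N (of about 8 N when even); the handle is at rest; the turntable is within 40 mm of where it stood; the cake dummy stands upright on the plate, within 70 mm of its middle (contact force between each of foot_screw, leg_opposite, leg_left, leg_right and anything else above 1 N and velocity of joint tee between -0.1 and 0.1 rad/s and distance of turntable_centre from where it was at the start of the episode below 0.04 m and horizontal distance between dummy_middle and turntable_centre below 0.07 m and height (world z) of dummy_middle above 0.09 m and angle between dummy_middle's own z axis and vertical below 0.1 rad); the robot touches nothing.
It fails at once if a bystander on the table is moved by more than 40 mm (distance of any of nozzle_a_middle, nozzle_b_middle, nozzle_c_middle, gel_red_middle, gel_green_middle, nail_block_middle, bowl_middle from where it was at the start of the episode above 0.04 m).
It fails at once if the cake dummy is tipped over or pushed off the plate (angle between dummy_middle's own z axis and vertical above 0.4 rad or height (world z) of dummy_middle below 0.08 m).
It also fails if it takes over 58 s, if anything falls off the work surface, if the arm or the gripper's body presses on something with over 40 N, if the wrist force passes 120 N, or if a joint passes its speed limit or range.

## Robot

A 6-joint arm with a two-finger parallel gripper is mounted at the origin on the work surface. World frame = base frame: x ahead of the robot, y to its left, z up, the work surface at z = 0. Lengths are in m, angles in rad, forces in N, time in s.
With the tool pointing down it reaches from about 0.35 to 0.775 m from the base axis. Payload 5.5 kg.
Tool frame: the origin (TCP) lies at the very end of the fingers, on their centre line; the grasp point (between the pads) lies grip_point_offset behind it (grip_point_offset is the distance from the TCP to the grasp point, in m); z points along the fingers, y is the line along which they close (so a half turn about z gives the same grasp; the last joint's range is limited). The gripper opens to 85 mm and grips with 20 to 120 N. Pads are 22 mm wide; open, the fingers measure 114 mm over their backs; the gripper's body (76 mm by 85 mm) begins 54 mm behind the grasp point. The pads swing forward as they close: fully open they stand 13 mm farther back than shut.
Start: joints at [1.203, 0.313, 0.046, 1.304, 0, 1.431], TCP at [0.13, 0.56, 0.231] pointing down, gripper open.
Joint ranges: [-2.76, 2.76], [-0.86, 1.69], [-1.03, 1.26], [-2.2, 2.34], [-1.47, 1.5], [-3.14, 3.14]. Speed limits (rad/s): [2.57, 2.57, 3.14, 3.14, 3.14, 3.14].

## Interface

Orientations are given as a unit quaternion [x, y, z, w].
In Python, from workcell import * gives the robot as it stands.
- The arm moves only by the shell command python3 -m crank 'ROWS'. ROWS is JSON, a list of rows, each an object with "dr": the turn, a rotation vector about the world's x, y, z in rad, a list of three; "linear": the shift along the world's x, y, z in m, a list of three; "jaw": the finger opening in m, from 0 to 0.0854. A call has 1 to 20 rows; each row is the pose to reach, as a shift and turn from the pose commanded when the call began; what a row does not reach only later rows make up. A row lasts 1/10 s, in which the tool goes at most 50 mm and 8.59 degrees, less where a joint would pass 70% of its speed; a pose out of reach is approached as far as the arm can. A call with a gripper value outside its range is refused whole. The fingers move at their own pace and stop on an object; the grip force is fixed at half the most. Time passes only in rows, so rows that repeat a pose let the fingers close. It gives the time, the measured TCP pose, the force, the opening and the grip force at its end, in the units of the state.
- observe(): the state, without advancing time (a new reading comes with each control period).
- snapshot(name): name is "side" or "top" or "wrist"; returns a dict with "image" (400x640x3 uint8, red, green, blue), "fovy" (degrees; the focal length in pixels is half the picture's height over the tangent of half this angle, whatever the lens; pixels are square), "cx", "cy" (the principal point, pixels), "xyz" and "rotation" of the camera in the world; the wrist camera has in their place "tool_from_camera" (4x4, takes a point from camera to tool coordinates, whose origin is the TCP and whose axes are the flange's). Camera axes: x right, y down, z forward; pixel columns grow to the right and rows downward; lengths in m; the calibration is good to about 2 mm. A picture is of the moment at which its call begins: read the wrist's pose just before it. There is no depth.
- hand_in(): hands the job in; it is judged then, once.
The state is a dict: "clock": time; "q": joint angles; "dq": joint speeds; "joint_efforts": joint torques, N m; "tool_pos": TCP position; "ee_rot": TCP orientation; "wrist_force": force on the tool from outside, world axes, zero at the start; "torque": the same for the moment, N m; "width": finger opening in m; "gripper_force": force on a finger pad.
Only numpy, scipy, OpenCV 4.12 (cv2) and the standard library are available. Lean on these libraries where they do the work, as an engineer would, in place of code of your own. Each camera call takes 0.05 s, during which the arm holds its last target. There are 200 camera calls.

## Working session

There is one attempt and no reset: what is moved stays moved. The work goes in short steps, Python scripts to look and compute and a shell command to move; the robot and the scene stay as the last step left them, time stands still between calls to the robot, and variables do not carry over. Pictures are saved under pics/ and viewed, at most 10 in all, crops included, and the job is handed in when it is done.

```bash
mkdir -p pics; ls
cat > h.py <<'E'
from workcell import *
import numpy as np, cv2
def snap(n,f):
    s=snapshot(n); cv2.imwrite('pics/'+f,s['image'][:,:,::-1]); np.save('pics/'+f+'.npy',s,allow_pickle=True); return s
def ray(s,u,v):
    f=s['image'].shape[0]/2/np.tan(np.radians(s['fovy'])/2)
    d=np.array([(u-s['cx'])/f,(v-s['cy'])/f,1.]); R=np.array(s['rotation']).reshape(3,3)
    return np.array(s['xyz']),R@d
def onz(s,u,v,z):
    o,d=ray(s,u,v); return o+d*(z-o[2])/d[2]
def proj(s,p):
    f=s['image'].shape[0]/2/np.tan(np.radians(s['fovy'])/2)
    c=np.array(s['rotation']).reshape(3,3).T@(np.array(p)-s['xyz']); return c[0]/c[2]*f+s['cx'],c[1]/c[2]*f+s['cy']
E
python3 - <<'E'
from h import *
a=snap('top','top1.png'); b=snap('side','side1.png'); 
for s in(a,b): print(s['fovy'],s['cx'],s['cy'],s['xyz'],s['rotation'])
print(observe())
E
```

```text
pics
52.28449171148985 317.8000595172138 194.8582831874523 [ 0.32470485 -0.00345996  1.24603244] [-0.68657536  0.7192572  -0.0752773   0.07494453]
42.848582798938004 318.64098185025637 202.1688394378653 [0.52182614 1.08500156 0.87855147] [-0.01421577  0.88910987 -0.4571834   0.01627538]
{'clock': 0.1, 'q': array([1.20337623e+00, 3.13954339e-01, 4.51006270e-02, 1.30362030e+00,
       2.47098057e-05, 1.43123880e+00]), 'dq': array([-0.00104352, -0.00166792,  0.00247977,  0.00111854, -0.00103719,
       -0.00085104]), 'joint_efforts': array([ 2.32833991e-03, -4.81728387e+01,  2.99242562e+01,  1.28176771e-02,
       -1.07698261e-04, -1.39938894e-05]), 'tool_pos': array([0.12970191, 0.55970954, 0.23048482]), 'ee_rot': array([ 1.13684936e-01,  9.93516498e-01, -8.08937178e-04, -2.22327259e-04]), 'wrist_force': array([-0.41669901,  0.93657399, -0.27077514]), 'torque': array([-0.02140816,  0.033809  ,  0.00082804]), 'gripper_force': 0.0, 'width': 0.08533806402588169}
```

View pics/top1.png

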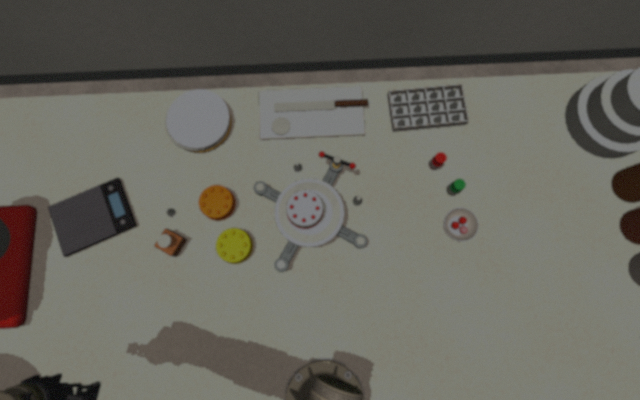

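View pics/side1.png

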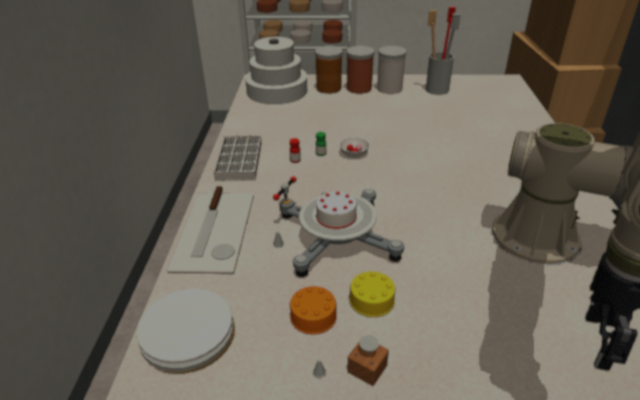

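Top view: the T-handle has red balls at (322,154) and (352,166), with its hub at (337,160). The plate centre is (310,212) and the white dummy (305,208). Red things that could be mistaken for the balls are the red jar (439,159), the dummy's beads (305,208), the bowl's balls (460,222) and the big red object (15,265). The orange (216,202) and yellow (234,245) cakes are decoys. I choose the black bar with a red ball on each end.

```bash
sed -i 's/np.array(s\[.rotation.\]).reshape(3,3)/Rot.from_quat(s["rotation"]).as_matrix()/; s/^import numpy.*/&\nfrom scipy.spatial.transform import Rotation as Rot/' h.py
cat >> h.py <<'E'
def reds(s,box):
    im=s['image'].astype(int); m=((im[...,0]>90)&(im[...,0]>2*im[...,1])&(im[...,0]>2*im[...,2])).astype(np.uint8)
    k=np.zeros_like(m);x0,y0,x1,y1=box;k[y0:y1,x0:x1]=1
    n,_,st,c=cv2.connectedComponentsWithStats(m*k); return [(c[i],st[i,4]) for i in range(1,n) if st[i,4]>3]
def tri(a,ua,b,ub):
    oa,da=ray(a,*ua);ob,db=ray(b,*ub);A=np.c_[da,-db];t=np.linalg.lstsq(A,ob-oa,rcond=None)[0]
    p,q=oa+da*t[0],ob+db*t[1]; return (p+q)/2,np.linalg.norm(p-q)
E
python3 - <<'E'
from h import *
a=np.load('pics/top1.png.npy',allow_pickle=True).item();b=np.load('pics/side1.png.npy',allow_pickle=True).item()
ra=reds(a,(310,140,365,180));rb=reds(b,(265,170,305,205));print(ra,rb)
for x in ra:
  for y in rb:
    print(tri(a,x[0],b,y[0]))
for n,u,z in [('plate',(310,212),.08),('dummy',(305,208),.127),('nozA',(297,167),.042),('nozB',(357,200),.04),('opp',(282,265),.02),('l',(261,188),.02),('r',(361,241),.02),('jar',(439,159),.078)]: print(n,onz(a,*u,z))
c=np.hstack([cv2.resize(a['image'][135:265,240:380],(400,371),interpolation=2),cv2.resize(b['image'][150:280,260:400],(400,371),interpolation=2)])
cv2.imwrite('pics/c1.png',c[:,:,::-1])
E
```

```text
[(array([321.5, 154. ]), np.int32(16)), (array([351.77777778, 165.5       ]), np.int32(18))] [(array([293.07142857, 178.28571429]), np.int32(14)), (array([276.16666667, 196.16666667]), np.int32(24))]
(array([ 0.65797542, -0.02350053,  0.16607965]), np.float64(0.029246779903707578))
(array([ 0.69318703, -0.02619329,  0.10191003]), np.float64(0.0015212013932728219))
(array([ 0.6542808 , -0.11266341,  0.10299866]), np.float64(0.0003144534427184664))
(array([ 0.69189314, -0.12082403,  0.03045751]), np.float64(0.031789924161020056))
plate [0.52686082 0.01507224 0.08      ]
dummy [0.53067184 0.02778909 0.127     ]
nozA [0.6752133  0.04965882 0.042     ]
nozB [ 0.56385272 -0.12755816  0.04      ]
opp [0.38175283 0.10576768 0.02      ]
l [0.6195039  0.16419761 0.02      ]
r [ 0.44187449 -0.1332837   0.02      ]
jar [ 0.6694735  -0.37634783  0.078     ]
```

View pics/c1.png

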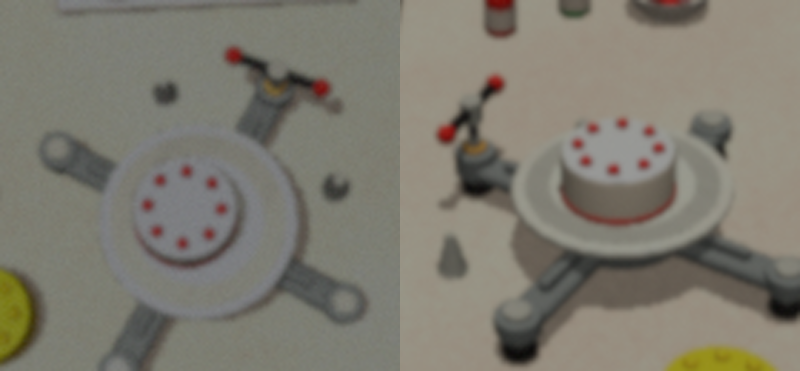

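The crop confirms it: a black bar with red balls on the arm's end post. The hub is at about (0.674, -0.070, 0.1025), with the balls 95 mm apart. Nozzles A and B stand well off. Before planning a baseline view I'll check the wrist camera's mounting.

Run:
```python
from h import *
s=snapshot('wrist'); print({k:v for k,v in s.items() if k!='image'}); import workcell; print(grip_point_offset if 'grip_point_offset' in dir(workcell) else dir(workcell))
a=np.load('pics/top1.png.npy',allow_pickle=True).item();b=np.load('pics/side1.png.npy',allow_pickle=True).item()
C=np.array([.527,.015,0]);u=np.array([.674,-.07,0])-C;u/=np.linalg.norm(u);v=np.array([-u[1],u[0],0]);print(u)
for n,d in [('opp',-u),('l',v),('r',-v),('s',u)]: 
  P=C+.17*d; print(n,P,proj(b,P+[0,0,.02]),proj(a,P+[0,0,.02]))
```

```text
{'fovy': 60.8085182191298, 'cx': 322.3814591980373, 'cy': 199.18999420714488, 'tool_from_camera': array([[-2.54034055e-05, -9.63009960e-01, -2.69465796e-01,
         6.83020342e-02],
       [ 9.99999949e-01, -1.10328653e-04,  3.00016509e-04,
         4.29148726e-04],
       [-3.18648685e-04, -2.69465775e-01,  9.63009914e-01,
        -1.43048876e-01],
       [ 0.00000000e+00,  0.00000000e+00,  0.00000000e+00,
         1.00000000e+00]])}
0.0187
[ 0.86569496 -0.50057191  0.        ]
opp [0.37983186 0.10009723 0.        ] (np.float64(395.5225577084854), np.float64(252.24102381703298)) (np.float64(283.9271219602912), np.float64(265.56599453324293))
l [0.61209723 0.16216814 0.        ] (np.float64(302.59557858996305), np.float64(267.57160494108564)) (np.float64(261.69681170594794), np.float64(190.3035179177944))
r [ 0.44190277 -0.13216814  0.        ] (np.float64(367.5304164027966), np.float64(199.19835579308182)) (np.float64(360.62851672091665), np.float64(241.00785447186686))
s [ 0.67416814 -0.07009723  0.        ] (np.float64(286.1259767109543), np.float64(211.00325294832498)) (np.float64(335.71270669895785), np.float64(167.53464715702162))
```

```bash
cat >> h.py <<'E'
def side(f,n=6):
    m=np.mean([snapshot('side')['image'].astype(np.float32) for _ in range(n)],0); np.save('pics/'+f+'.npy',m); return m
def track(m,ref='base'):
    r=np.load('pics/'+ref+'.npy'); out={}
    for k,(u,v,w,h) in {'opp':(395,247,22,22),'left':(302,263,22,22),'right':(368,196,16,14),'cake':(337,208,26,24)}.items():
        g=lambda i,e=0:cv2.cvtColor(i[v-h-e:v+h+e,u-w-e:u+w+e],cv2.COLOR_RGB2GRAY)
        W=np.eye(2,3,dtype=np.float32)
        W[:,2]=8
        cc,W=cv2.findTransformECC(g(r),g(m,8),W,cv2.MOTION_TRANSLATION,(3,200,1e-6),None,3)
        out[k]=(round(float(W[0,2]-8),3),round(float(W[1,2]-8),3),round(cc,3))
    return out
E
python3 - <<'E'
from h import *
side('base'); print(track(side('base2')))
E
R='{"dr":[0,0,0],"linear":[0.509,-0.614,0.02],"jaw":0}'; python3 -m crank '[{"dr":[0,0,0],"linear":[0.05,-0.05,0.02],"jaw":0},{"dr":[0,0,0],"linear":[0.509,-0.614,0.02],"jaw":0},{"dr":[0,0,0],"linear":[0.509,-0.614,0.02],"jaw":0},{"dr":[0,0,0],"linear":[0.509,-0.614,0.02],"jaw":0},{"dr":[0,0,0],"linear":[0.509,-0.614,0.02],"jaw":0},{"dr":[0,0,0],"linear":[0.509,-0.614,0.02],"jaw":0},{"dr":[0,0,0],"linear":[0.509,-0.614,0.02],"jaw":0},{"dr":[0,0,0],"linear":[0.509,-0.614,0.02],"jaw":0},{"dr":[0,0,0],"linear":[0.509,-0.614,0.02],"jaw":0},{"dr":[0,0,0],"linear":[0.509,-0.614,0.02],"jaw":0},{"dr":[0,0,0],"linear":[0.509,-0.614,0.02],"jaw":0},{"dr":[0,0,0],"linear":[0.509,-0.614,0.02],"jaw":0},{"dr":[0,0,0],"linear":[0.509,-0.614,0.02],"jaw":0},{"dr":[0,0,0],"linear":[0.509,-0.614,0.02],"jaw":0},{"dr":[0,0,0],"linear":[0.509,-0.614,0.02],"jaw":0},{"dr":[0,0,0],"linear":[0.509,-0.614,0.02],"jaw":0},{"dr":[0,0,0],"linear":[0.509,-0.614,0.02],"jaw":0},{"dr":[0,0,0],"linear":[0.509,-0.614,0.02],"jaw":0},{"dr":[0,0,0],"linear":[0.509,-0.614,0.02],"jaw":0}]'
```

```text
{'opp': (0.019, -0.012, 1.0), 'left': (-0.016, 0.001, 1.0), 'right': (0.004, -0.012, 0.999), 'cake': (-0.02, -0.009, 1.0)}
clock: 2.65
tool_pos: [0.6382, -0.0531, 0.2513]
ee_rot: [0.113, 0.994, 0.0, -0.0]
wrist_force: [0.3, -0.1, -0.2]
width: 0.0001
gripper_force: 0.0
```

Run:
```python
from h import *
m=side('s1',3); print(track(m))
w=snapshot('wrist')['image']
cv2.imwrite('pics/v1.png',np.hstack([cv2.resize(m[120:300,240:440].clip(0,255).astype(np.uint8),(400,360)),w[20:380,120:520]])[:,:,::-1])
```

```text
{'opp': (-0.507, 0.064, 0.839), 'left': (-0.012, -0.004, 1.0), 'right': (-2.685, -2.352, 0.622), 'cake': (-0.007, -0.122, 0.671)}
```

View pics/v1.png

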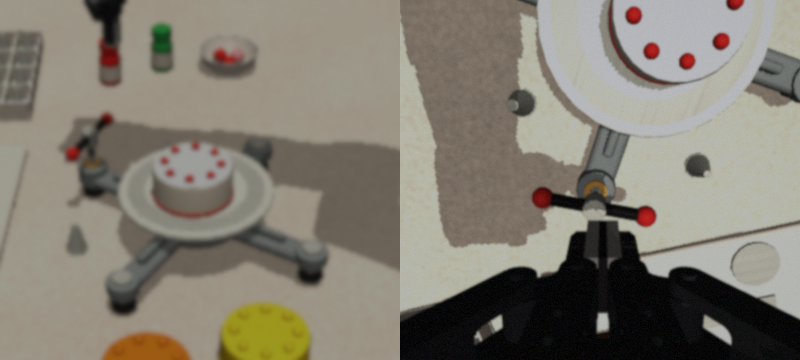

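The left panel shows the handle, opposite foot and left foot all clear, with the arm's shadow across the scene. The right panel shows the closed fingers next to the bar, which is free all round. I'll use this hover as the reference pose so the shadows match, then push clockwise.

```bash
python3 - <<'E'
from h import *
side('ref'); print(track(side('s2',4),'ref'))
E
python3 -m crank '[{"dr":[0,0,0],"linear":[0,0,-0.05],"jaw":0},{"dr":[0,0,0],"linear":[0,0,-0.1],"jaw":0},{"dr":[0,0,0],"linear":[0,0,-0.14],"jaw":0},{"dr":[0,0,0],"linear":[0,0,-0.165],"jaw":0},{"dr":[0,0,0],"linear":[0,0,-0.165],"jaw":0},{"dr":[0,0,0],"linear":[0.0077,0.0104,-0.165],"jaw":0},{"dr":[0,0,0],"linear":[0.0184,0.0182,-0.165],"jaw":0},{"dr":[0,0,0],"linear":[0.031,0.0218,-0.165],"jaw":0},{"dr":[0,0,0],"linear":[0.0442,0.0209,-0.165],"jaw":0},{"dr":[0,0,0],"linear":[0.0562,0.0155,-0.165],"jaw":0}]'
```

```text
{'opp': (-0.022, -0.019, 1.0), 'left': (-0.015, -0.001, 1.0), 'right': (0.032, -0.001, 0.999), 'cake': (-0.002, 0.013, 0.999)}
clock: 4.35
tool_pos: [0.6966, -0.0367, 0.0893]
ee_rot: [0.113, 0.994, 0.0, 0.001]
wrist_force: [-3.3, 1.3, -0.2]
width: -0.0
gripper_force: 1.4
```

```bash
python3 -m crank '[{"dr":[0,0,0],"linear":[0.0095,-0.0092,0],"jaw":0},{"dr":[0,0,0],"linear":[0.0153,-0.021,0],"jaw":0},{"dr":[0,0,0],"linear":[0.0167,-0.0342,0],"jaw":0},{"dr":[0,0,0],"linear":[0.0135,-0.047,0],"jaw":0},{"dr":[0,0,0],"linear":[0.0061,-0.0579,0],"jaw":0},{"dr":[0,0,0],"linear":[-0.0046,-0.0657,0],"jaw":0},{"dr":[0,0,0],"linear":[-0.0172,-0.0693,0],"jaw":0},{"dr":[0,0,0],"linear":[-0.0304,-0.0684,0],"jaw":0},{"dr":[0,0,0],"linear":[-0.0424,-0.063,0],"jaw":0},{"dr":[0,0,0],"linear":[-0.0519,-0.0538,0],"jaw":0},{"dr":[0,0,0],"linear":[-0.0577,-0.042,0],"jaw":0},{"dr":[0,0,0],"linear":[-0.0591,-0.0288,0],"jaw":0},{"dr":[0,0,0],"linear":[-0.0559,-0.016,0],"jaw":0},{"dr":[0,0,0],"linear":[-0.0485,-0.0051,0],"jaw":0},{"dr":[0,0,0],"linear":[-0.0378,0.0027,0],"jaw":0},{"dr":[0,0,0],"linear":[-0.0252,0.0063,0],"jaw":0},{"dr":[0,0,0],"linear":[-0.0252,0.0063,0],"jaw":0}]'
python3 -m crank '[{"dr":[0,0,0],"linear":[-0.0126,-0.0036,0],"jaw":0},{"dr":[0,0,0],"linear":[-0.0233,-0.0114,0],"jaw":0},{"dr":[0,0,0],"linear":[-0.031,-0.022,0.03],"jaw":0},{"dr":[0,0,0],"linear":[-0.031,-0.0223,0.08],"jaw":0},{"dr":[0,0,0],"linear":[-0.031,-0.0223,0.13],"jaw":0},{"dr":[0,0,0],"linear":[-0.031,-0.0223,0.165],"jaw":0},{"dr":[0,0,0],"linear":[-0.031,-0.0223,0.165],"jaw":0},{"dr":[0,0,0],"linear":[-0.031,-0.0223,0.165],"jaw":0}]'
python3 - <<'E'
from h import *
m=side('m1',4);print(track(m,'ref'))
s=snapshot('side');rb=reds(s,(255,165,315,205));print(rb)
for x in rb: print(onz(s,*x[0],.1025))
E
```

```text
clock: 6.05
tool_pos: [0.6711, -0.0302, 0.0856]
ee_rot: [0.113, 0.994, 0.001, -0.0]
wrist_force: [0.1, 0.5, 0.3]
width: -0.0004
gripper_force: 0.1
clock: 6.85
tool_pos: [0.6395, -0.0538, 0.2521]
ee_rot: [0.113, 0.994, 0.0, 0.001]
wrist_force: [-0.2, -0.6, -0.1]
width: -0.0001
gripper_force: 0.0
{'opp': (0.102, 0.57, 0.997), 'left': (0.114, 0.061, 0.999), 'right': (0.329, 0.109, 0.998), 'cake': (0.618, 0.208, 0.994)}
[(array([293.4, 178. ]), np.int32(5)), (array([276.74193548, 196.61290323]), np.int32(31))]
[ 0.65340315 -0.11484149  0.1025    ]
[ 0.69052222 -0.02291322  0.1025    ]
```

Run:
```python
from h import *
b=np.load('pics/side1.png.npy',allow_pickle=True).item()
P=np.array([.3798,.1,.03]);print(np.subtract(proj(b,P),proj(b,P+[0,0,.003])))
for u in [(293.07,178.29),(276.17,196.17)]: print(onz(b,*u,.1025))
```

```text
[-0.08572235  0.90338692]
[ 0.65421019 -0.11333028  0.1025    ]
[ 0.69227366 -0.02494663  0.1025    ]
```

Run:
```python
from h import *
r=np.load('pics/ref.npy');m=np.load('pics/m1.npy')
c=lambda i:cv2.resize(i[222:277,365:425].clip(0,255).astype(np.uint8),(390,358),interpolation=cv2.INTER_NEAREST)
d=np.abs(m-r)*6
cv2.imwrite('pics/v2.png',np.hstack([c(r),c(d)])[:,:,::-1])
```

```text
(no output)
```

View pics/v2.png

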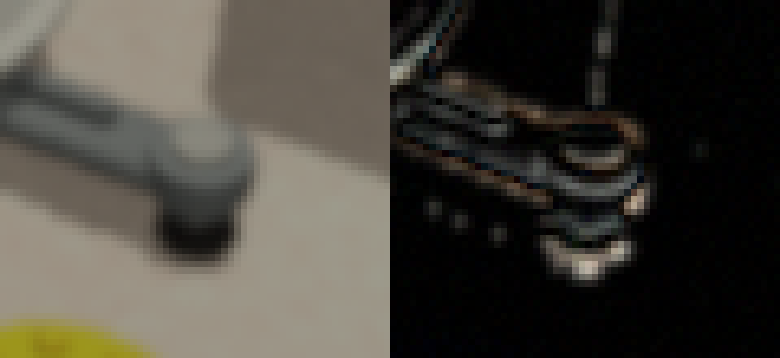

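```bash
sed -i "s/'opp':(395,247,22,22),'left':(302,263,22,22)/'opp':(395,254,10,12),'left':(302,269,10,12)/; s/'right':(368,196,16,14)/'right':(369,197,9,8)/; s/'cake':(337,208,26,24)/'cake':(337,208,24,20)/" h.py
python3 - <<'E'
from h import *
print(track(np.load('pics/m1.npy'),'ref'));print(track(np.load('pics/s2.npy'),'ref'))
E
```

```text
{'opp': (0.112, 0.748, 0.998), 'left': (0.153, 0.058, 0.998), 'right': (0.214, 0.074, 0.997), 'cake': (0.61, 0.196, 0.995)}
{'opp': (-0.017, -0.009, 0.999), 'left': (0.022, -0.014, 0.999), 'right': (0.039, 0.023, 0.998), 'cake': (-0.019, -0.002, 0.999)}
```

```bash
python3 -m crank '[{"dr":[0,0,0],"linear":[0,0,-0.05],"jaw":0},{"dr":[0,0,0],"linear":[0,0,-0.1],"jaw":0},{"dr":[0,0,0],"linear":[0,0,-0.14],"jaw":0},{"dr":[0,0,0],"linear":[0,0,-0.166],"jaw":0},{"dr":[0,0,0],"linear":[0,0,-0.166],"jaw":0},{"dr":[0,0,0],"linear":[0.0077,0.0104,-0.166],"jaw":0},{"dr":[0,0,0],"linear":[0.0184,0.0182,-0.166],"jaw":0},{"dr":[0,0,0],"linear":[0.031,0.0218,-0.166],"jaw":0},{"dr":[0,0,0],"linear":[0.0442,0.0209,-0.166],"jaw":0},{"dr":[0,0,0],"linear":[0.0562,0.0155,-0.166],"jaw":0},{"dr":[0,0,0],"linear":[0.0657,0.0063,-0.166],"jaw":0},{"dr":[0,0,0],"linear":[0.0715,-0.0055,-0.166],"jaw":0},{"dr":[0,0,0],"linear":[0.0729,-0.0187,-0.166],"jaw":0},{"dr":[0,0,0],"linear":[0.0697,-0.0315,-0.166],"jaw":0},{"dr":[0,0,0],"linear":[0.0623,-0.0424,-0.166],"jaw":0},{"dr":[0,0,0],"linear":[0.0516,-0.0502,-0.166],"jaw":0},{"dr":[0,0,0],"linear":[0.039,-0.0538,-0.166],"jaw":0},{"dr":[0,0,0],"linear":[0.039,-0.0538,-0.166],"jaw":0}]'
python3 -m crank '[{"dr":[0,0,0],"linear":[0.0126,0.0036,0],"jaw":0},{"dr":[0,0,0],"linear":[0.0233,0.0114,0],"jaw":0},{"dr":[0,0,0],"linear":[0.0233,0.0114,0.04],"jaw":0},{"dr":[0,0,0],"linear":[0.0233,0.0114,0.08],"jaw":0},{"dr":[0,0,0],"linear":[0,0.03,0.12],"jaw":0},{"dr":[0,0,0],"linear":[-0.039,0.0538,0.15],"jaw":0},{"dr":[0,0,0],"linear":[-0.039,0.0538,0.166],"jaw":0},{"dr":[0,0,0],"linear":[-0.039,0.0538,0.166],"jaw":0},{"dr":[0,0,0],"linear":[-0.039,0.0538,0.166],"jaw":0}]'
python3 - <<'E'
from h import *
m=side('m2',4);print(track(m,'ref'));print(track(m,'m1'))
s=snapshot('side');rb=reds(s,(255,165,315,205));print(rb)
for x in rb: print(onz(s,*x[0],.1025))
E
```

```text
clock: 8.9
tool_pos: [0.676, -0.1099, 0.0857]
ee_rot: [0.115, 0.993, -0.001, -0.0]
wrist_force: [0.3, -0.4, -0.8]
width: 0.0001
gripper_force: 0.0
clock: 9.8
tool_pos: [0.6395, -0.0551, 0.2516]
ee_rot: [0.114, 0.993, -0.0, 0.001]
wrist_force: [-0.7, 0.7, -0.8]
width: -0.0003
gripper_force: 0.0
{'opp': (0.154, 0.822, 0.997), 'left': (0.189, 0.024, 0.997), 'right': (0.238, 0.048, 0.997), 'cake': (0.781, 0.147, 0.993)}
{'opp': (0.008, 0.087, 0.999), 'left': (0.071, -0.014, 0.998), 'right': (0.042, -0.008, 0.997), 'cake': (0.157, -0.07, 0.998)}
[(array([294.5, 178.5]), np.int32(6)), (array([276.24242424, 196.51515152]), np.int32(33))]
[ 0.65010484 -0.11231037  0.1025    ]
[ 0.69190611 -0.02334426  0.1025    ]
```

The opposite foot's drop has nearly stopped, so level is at about 1.2–1.3 turns and I'm at 1.5. I'll unwind to about 0.75 turns to measure the free slope, then set the final angle from that.

```bash
python3 -m crank '[{"dr":[0,0,0],"linear":[0,0,-0.05],"jaw":0},{"dr":[0,0,0],"linear":[0,0,-0.1],"jaw":0},{"dr":[0,0,0],"linear":[0,0,-0.14],"jaw":0},{"dr":[0,0,0],"linear":[0,0,-0.166],"jaw":0},{"dr":[0,0,0],"linear":[0,0,-0.166],"jaw":0},{"dr":[0,0,0],"linear":[-0.0029,-0.0133,-0.166],"jaw":0},{"dr":[0,0,0],"linear":[-0.0015,-0.0265,-0.166],"jaw":0},{"dr":[0,0,0],"linear":[0.0043,-0.0383,-0.166],"jaw":0},{"dr":[0,0,0],"linear":[0.0138,-0.0475,-0.166],"jaw":0},{"dr":[0,0,0],"linear":[0.0258,-0.0529,-0.166],"jaw":0},{"dr":[0,0,0],"linear":[0.039,-0.0538,-0.166],"jaw":0},{"dr":[0,0,0],"linear":[0.0516,-0.0502,-0.166],"jaw":0},{"dr":[0,0,0],"linear":[0.0623,-0.0424,-0.166],"jaw":0},{"dr":[0,0,0],"linear":[0.0697,-0.0315,-0.166],"jaw":0},{"dr":[0,0,0],"linear":[0.0729,-0.0187,-0.166],"jaw":0},{"dr":[0,0,0],"linear":[0.0715,-0.0055,-0.166],"jaw":0},{"dr":[0,0,0],"linear":[0.0657,0.0063,-0.166],"jaw":0},{"dr":[0,0,0],"linear":[0.0562,0.0155,-0.166],"jaw":0}]'
python3 -m crank '[{"dr":[0,0,0],"linear":[-0.012,0.0054,0],"jaw":0},{"dr":[0,0,0],"linear":[-0.0252,0.0063,0],"jaw":0},{"dr":[0,0,0],"linear":[-0.0378,0.0027,0],"jaw":0},{"dr":[0,0,0],"linear":[-0.0446,-0.0016,0],"jaw":0},{"dr":[0,0,0],"linear":[-0.0446,-0.0016,0],"jaw":0},{"dr":[0,0,0],"linear":[-0.0329,0.0046,0],"jaw":0},{"dr":[0,0,0],"linear":[-0.0252,0.0063,0],"jaw":0},{"dr":[0,0,0],"linear":[-0.0252,0.0063,0.04],"jaw":0},{"dr":[0,0,0],"linear":[-0.0252,0.0063,0.08],"jaw":0},{"dr":[0,0,0],"linear":[-0.04,0,0.13],"jaw":0},{"dr":[0,0,0],"linear":[-0.0562,-0.0155,0.166],"jaw":0},{"dr":[0,0,0],"linear":[-0.0562,-0.0155,0.166],"jaw":0},{"dr":[0,0,0],"linear":[-0.0562,-0.0155,0.166],"jaw":0}]'
python3 - <<'E'
from h import *
m=side('m3',6);print(track(m,'ref'));print(track(m,'m2'))
s=snapshot('side');rb=reds(s,(255,165,315,215));print(rb)
for x in rb: print(onz(s,*x[0],.1025))
E
```

```text
clock: 11.85
tool_pos: [0.6955, -0.0375, 0.0858]
ee_rot: [0.113, 0.994, 0.0, 0.001]
wrist_force: [2.5, -3.0, -0.1]
width: 0.0002
gripper_force: 1.4
clock: 13.15
tool_pos: [0.6396, -0.0548, 0.2526]
ee_rot: [0.114, 0.993, -0.0, 0.001]
wrist_force: [-0.3, -0.2, 0.1]
width: 0.0002
gripper_force: 0.0
{'opp': (0.096, 0.593, 0.998), 'left': (0.146, 0.059, 0.998), 'right': (0.161, 0.093, 0.997), 'cake': (0.502, 0.176, 0.996)}
{'opp': (-0.073, -0.233, 0.998), 'left': (-0.047, 0.0, 0.999), 'right': (-0.063, 0.04, 0.997), 'cake': (-0.277, 0.01, 0.997)}
[(array([269. , 184.5]), np.int32(16)), (array([300.96875, 190.53125]), np.int32(32))]
[ 0.71820128 -0.08080381  0.1025    ]
[ 0.62784091 -0.05275429  0.1025    ]
```

```bash
python3 -m crank '[{"dr":[0,0,0],"linear":[0.046,0.0204,0],"jaw":0},{"dr":[0,0,0],"linear":[0.046,0.0204,-0.05],"jaw":0},{"dr":[0,0,0],"linear":[0.046,0.0204,-0.1],"jaw":0},{"dr":[0,0,0],"linear":[0.046,0.0204,-0.145],"jaw":0},{"dr":[0,0,0],"linear":[0.046,0.0204,-0.166],"jaw":0},{"dr":[0,0,0],"linear":[0.0562,0.0155,-0.166],"jaw":0},{"dr":[0,0,0],"linear":[0.0657,0.0063,-0.166],"jaw":0},{"dr":[0,0,0],"linear":[0.0715,-0.0055,-0.166],"jaw":0},{"dr":[0,0,0],"linear":[0.0729,-0.0187,-0.166],"jaw":0},{"dr":[0,0,0],"linear":[0.0697,-0.0315,-0.166],"jaw":0},{"dr":[0,0,0],"linear":[0.0623,-0.0424,-0.166],"jaw":0},{"dr":[0,0,0],"linear":[0.0516,-0.0502,-0.166],"jaw":0},{"dr":[0,0,0],"linear":[0.039,-0.0538,-0.166],"jaw":0},{"dr":[0,0,0],"linear":[0.0258,-0.0529,-0.166],"jaw":0},{"dr":[0,0,0],"linear":[0.0138,-0.0475,-0.166],"jaw":0},{"dr":[0,0,0],"linear":[0.0043,-0.0383,-0.166],"jaw":0},{"dr":[0,0,0],"linear":[-0.0015,-0.0265,-0.166],"jaw":0},{"dr":[0,0,0],"linear":[-0.0029,-0.018,-0.166],"jaw":0},{"dr":[0,0,0],"linear":[-0.0029,-0.018,-0.166],"jaw":0}]'
python3 -m crank '[{"dr":[0,0,0],"linear":[0.0029,-0.0129,0],"jaw":0},{"dr":[0,0,0],"linear":[0.0072,-0.0203,0],"jaw":0},{"dr":[0,0,0],"linear":[0.0072,-0.0203,0.04],"jaw":0},{"dr":[0,0,0],"linear":[0.0072,-0.0203,0.08],"jaw":0},{"dr":[0,0,0],"linear":[0.0029,0.01,0.12],"jaw":0},{"dr":[0,0,0],"linear":[0.0029,0.018,0.166],"jaw":0},{"dr":[0,0,0],"linear":[0.0029,0.018,0.166],"jaw":0},{"dr":[0,0,0],"linear":[0.0029,0.018,0.166],"jaw":0}]'
python3 - <<'E'
from h import *
m=side('m4',6);print(track(m,'ref'));print(track(m,'m2'))
s=snapshot('side');rb=reds(s,(255,165,315,215))
for x in rb: print(onz(s,*x[0],.1025))
E
```

```text
clock: 15.4
tool_pos: [0.6355, -0.0716, 0.0858]
ee_rot: [0.113, 0.994, -0.0, -0.0]
wrist_force: [-0.2, -1.6, 1.0]
width: 0.0001
gripper_force: 0.5
clock: 16.2
tool_pos: [0.6402, -0.0551, 0.2526]
ee_rot: [0.114, 0.994, -0.0, 0.002]
wrist_force: [0.1, -0.1, -1.2]
width: -0.0
gripper_force: 0.0
{'opp': (0.115, 0.788, 0.997), 'left': (0.194, -0.001, 0.997), 'right': (0.217, 0.083, 0.997), 'cake': (0.707, 0.152, 0.994)}
{'opp': (-0.083, -0.058, 0.999), 'left': (-0.016, -0.025, 0.999), 'right': (-0.009, 0.03, 0.997), 'cake': (-0.089, 0.012, 0.999)}
[ 0.71584651 -0.08695838  0.1025    ]
[ 0.62956493 -0.04464806  0.1025    ]
```

The handle is at about 1.26 turns. All the readings (0, 0.74, 1.0, 1.26 and 1.5 turns) put this inside the range where all four feet bear. The opposite foot has settled, the side feet have not lifted, and the arm is clear.

```bash
python3 -c "
from workcell import *
print(observe()['wrist_force']); print(hand_in())"
```

```text
[-0.63811165 -0.39057761 -0.25318346]
the job is handed in; nothing more can be done
None
```

I screwed the foot down about 1.26 turns, which my camera measurements put within the level range (about 1.2–1.3 turns), and handed the job in with the arm clear and the dummy still in place; the hand-in gave no verdict, and I did no push test for wobble.

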